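# Close the hot-holding well with the hook pole

## Task

Close up the hot-holding well: lift the turner out of its pan and lay it down inside the flat steel tray, then take the hook pole, put its finger through the ring eye on the raised lid and swing the lid fully shut with it, letting it down gently on the hook rather than dropping it. Then unhook the pole and lay it flat on the worktop again. The well and its lid are hot, so touch them only with the tools, never with the gripper or arm, and do not shift or knock over the other things on the worktop.

Things in the scene. Friction and masses are not known exactly. Their poses are not given: they have to be found in the camera images.
- well: Hot-holding well, fixed: steel housing 210 mm deep (its x) x 360 mm wide (its y), 95 mm tall to the rim, with a 176 x 325 mm pan of potato pancakes whose flat top is 60 mm above the worktop. Origin: centre of its underside, on the worktop; its front (thermostat) faces its own -x; the lid is hinged along its back (+x) edge. Hot, like its lid.
- lid (a joint): Angle of the well's lid (rad): 0 fully shut, 1.57 straight up, at most 1.85; starts at 1.25 to 1.65. Steel slab 212 mm deep x 356 mm wide x 12 mm thick, about 0.5 kg. The hinge friction (about 0.25 N m) holds it where it is left while it stands steeper than about 1.1 rad; lower than that its weight takes over and it falls shut unless held up.
- lid_eye (a point): Centre of the brass ring eye at the middle of the lid's free edge: 36 mm clear opening, 6 mm wire, fixed to the lid, 232 mm from the hinge line; about 0.32 m high with the lid up, 0.10 m when shut. Axes are the lid's: y, parallel to the hinge, is the axis of the hole (a hook enters sideways along it, from either side, and can turn in it); +x points to the hinge.
- lid_hinge (a point): Middle of the lid's hinge line, fixed: 98 mm above the worktop, 108 mm behind the well's centre; the hinge line runs along the well's y. The eye's centre circles it at 232 mm radius, and with the lid shut lies 124 mm in front of the well's centre, 101 mm high.
- turner: Turner (slotted spatula), 258 mm long, 0.16 kg: steel blade 85 x 70 x 4 mm, cranked neck, black handle. Origin: centre of the blade's underside; x runs from handle to blade tip, z up. Centre of mass near x = -35 mm. Starts level in the well: blade on the pancakes, handle lying on the front rim and sticking out about 80 mm beyond it, so that the lid cannot shut.
- turner_blade (a point): Centre of the turner's blade.
- turner_handle (a point): 10 mm from the end of the turner's handle, 205 mm behind the blade's centre, 43 mm above the blade's underside, in the middle of the handle's section. Axes are the turner's. The handle is 140 mm long (turner x = -215 to -75 mm), 22 mm wide and 16 mm high, its underside 35 mm above the blade's.
- pole: Hook pole lying on the worktop, 330 mm long, 0.18 kg: red grip 170 mm long, 22 mm wide, 26 mm high (x = -85 to 85 mm), then an aluminium rod 10 mm thick to x = 240 mm, ending in a hook finger to the pole's +y side. Rod and finger axes are 13 mm above the underside. Origin: centre of the grip's underside; x runs from grip to hook, z up. Centre of mass near x = 45 mm.
- pole_hook (a point): Middle of the pole's hook finger: x = 235, y = 24.5, z = 13 mm in the pole's frame. The finger is 8 mm thick, 50 mm long (25 mm either way from here), at right angles to the rod but leaning back 12 degrees towards the grip. It is well through the ring when this point is at about the ring's centre.
- tray: Flat steel utensil tray, fixed, 325 mm long (its x) x 176 mm wide (its y), rim 20 mm high, inner floor 317 x 168 mm, 4 mm above the worktop. Origin: centre of its underside.
- sauce_bottle: Yellow squeeze bottle with a red nozzle, 58 mm diameter, 188 mm tall, a bystander to be left alone. Origin: centre of its underside.
- oil_bottle: Green glass bottle, 56 mm diameter, 235 mm tall, a bystander to be left alone. Origin: centre of its underside.
- tub: White round tub with a blue lid, 106 mm diameter, 104 mm tall, a bystander to be left alone. Origin: centre of its underside.
- plates: Stack of white plates, 174 mm diameter, 54 mm tall, a bystander to be left alone. Origin: centre of its underside.
- gn_pan: Small steel food pan, 108 x 176 mm, 65 mm tall, a bystander to be left alone. Origin: centre of its underside.
- mill: Dark wooden pepper mill, 54 mm diameter, 167 mm tall, a bystander to be left alone. Origin: centre of its underside.

How it is judged (in metres and radians):
On the way, in this order (a step that is already met when the one before it is completed fails the run):
1. the pole's finger is through the ring eye while the lid still stands open (above 1.0 rad) (distance between pole_hook and lid_eye below 0.024 m and value of joint lid above 1 rad), for 0.1 s.
2. the lid is shut (under 0.03 rad) with the pole's finger still in the ring eye: it was let down on the hook (distance between pole_hook and lid_eye below 0.024 m and value of joint lid below 0.03 rad), for 0.1 s.
At the end, for the whole second after the job is handed in: The lid is shut (under 0.03 rad); the turner lies at rest in the tray (blade centre within 130 mm lengthwise and 62 mm crosswise of the tray's centre and under 20 mm high; handle end within the tray's outline); the pole lies flat and at rest, underside below 20 mm, hook below 35 mm (value of joint lid below 0.03 rad and x of turner_blade in the frame of tray between -0.13 and 0.13 m and y of turner_blade in the frame of tray between -0.062 and 0.062 m and x of turner_handle in the frame of tray between -0.16 and 0.16 m and y of turner_handle in the frame of tray between -0.086 and 0.086 m and height (world z) of each of turner_blade, pole below 0.02 m and height (world z) of turner_handle below 0.08 m and height (world z) of pole_hook below 0.035 m and linear speed of each of turner, pole below 0.02 m/s); the robot touches nothing.
It fails at once if the gripper or the arm touches the hot well or its lid (contact force between any of the fingers, the arm and well above 1 N).
It fails at once if the lid is dropped or slammed (closing faster than 2.5 rad/s) (velocity of joint lid below -2.5 rad/s).
It fails at once if a bystander is shifted more than 30 mm or tipped over (distance of any of sauce_bottle, oil_bottle, tub, plates, gn_pan, mill from where it was at the start of the episode above 0.03 m or angle between any of sauce_bottle, oil_bottle, tub, plates, gn_pan, mill's own z axis and vertical above 0.4 rad).
It also fails if it takes over 72 s, if anything falls off the work surface, if the arm or the gripper's body presses on something with over 40 N, if the wrist force passes 120 N, or if a joint passes its speed limit or range.

## Robot

A 7-joint arm with a two-finger parallel gripper is mounted at the origin on the work surface. World frame = base frame: x ahead of the robot, y to its left, z up, the work surface at z = 0. Lengths are in mm, angles in rad, forces in N, time in s.
With the tool pointing down it reaches from about 400 to 875 mm from the base axis. Payload 4.4 kg.
Tool frame: the origin (TCP) lies on the centre line of the jaws, within the pads' length; the fingertips stand 25 mm ahead of it and the grasp point (between the pads) lies 6 mm ahead of it; x points along the fingers, y is the direction in which the jaws open and shut, and the axes are right-handed (so a half turn about x gives the same grasp; the last joint's range is limited). The gripper opens to 85 mm and grips with 20 to 120 N. Pads are 22 mm wide; open, the fingers measure 114 mm over their backs; the gripper's body (76 mm by 85 mm) begins 54 mm behind the grasp point. The pads swing forward as they close: fully open they stand 13 mm farther back than shut.
Start: joints at [1.264, 0.628, 0.038, 1.517, -0.027, 0.996, -0.02], TCP at [155.038, -631.253, 256.313] pointing down, gripper open.
Joint ranges: [-3.06, 3.06], [-0.37, 2.12], [-1.25, 1.32], [0.18, 2.47], [-1.1, 4.24], [0.23, 1.98], [-2.94, 2.94]. Speed limits (rad/s): [2.57, 2.57, 3.14, 3.14, 3.14, 3.14, 3.14].

## Interface

Orientations are given as [roll, pitch, yaw] about the fixed x, y, z axes, in that order (R = Rz(yaw) Ry(pitch) Rx(roll)).
In Python, from cell import * gives the robot as it stands. The module is installed in compiled form; this text tells all that it offers.
- The arm moves only by the tool jog_arm, never from a script. Its argument "series" is a list of rows, each a list of 3 entries, a list of its own where there are three numbers: the turn, a rotation vector about the tool's x, y, z in degrees, then the shift along the tool's x, y, z in mm, then the gripper's target within -1 to 1 (shut at 1, half-way at 0, fully open at -1). In form: [[[rx, ry, rz], [dx, dy, dz], hand], ...]. A call has 1 to 8 rows; each row shifts and turns the commanded pose from where the row before left it, along the tool's axes as they then stand; what a row does not reach is not made up. A row lasts 1/8 s, in which the tool goes at most 62.5 mm and 10.7 degrees, less where a joint would pass 70% of its speed; a pose out of reach is approached as far as the arm can. A call is refused whole if a number of a shift passes 62.5 or a number of a turn 10.7, either way. A call with a gripper value outside its range is refused whole. The fingers move at their own pace and stop on an object; the grip force is fixed at half the most. Time passes only in rows, so rows that do not move let the fingers close. It gives the time, the measured TCP pose, the force and the opening at its end, in the units of the state.
- read_state(): the state, without advancing time (a new reading comes with each control period).
- get_image(name): name is "scene" or "top" or "wrist"; returns a dict with "img" (400x640x3 uint8, red, green, blue), "range_z" (400x640 float32, mm along the optical axis (not along the pixel's ray), 0 where there is no reading), "fovy" (degrees; the focal length in pixels is half the picture's height over the tangent of half this angle, whatever the lens; pixels are square), "cx", "cy" (the principal point, pixels), "cam_to_world" (4x4, takes a point from camera to world coordinates). Camera axes: x right, y up, looking along -z (the intrinsics and any distortion apply to the point x, -y, -z); pixel columns grow to the right and rows downward; lengths in mm; the calibration is good to about 2 mm. A picture is of the moment at which its call begins.
- finish_job(): hands the job in, once; it reports no verdict.
The state is a dict: "clock": time; "qpos": joint angles; "qd": joint speeds; "tau": joint torques, N m; "eef_pos": TCP position; "tool_rot": TCP orientation; "force": force on the tool from outside, world axes, zero at the start; "torque": the same for the moment, N m; "width": finger opening in mm.
Only numpy, scipy, OpenCV 4.12 (cv2) and the standard library are available. Lean on these libraries where they do the work, as an engineer would, in place of code of your own. Each camera call takes 0.05 s, during which the arm holds its last target. There are 200 camera calls.

## Working session

There is one attempt and no reset: what is moved stays moved. The work goes in short steps, Python scripts to look and compute and a tool call to move; the robot and the scene stay as the last step left them, time stands still between calls to the robot, and variables do not carry over. Pictures are saved under pics/ and viewed, about 8 in all and at most 12, crops included, and the job is handed in when it is done.

Besides the shell and the picture viewer there is one more tool, called after "Call:" as name(argument=value, ...) on one line, values as JSON. jog_arm: Moves the arm, as the interface text tells. Its arguments: {"type":"object","properties":{"series":{"type":"array"}},"required":["series"]}

```bash
mkdir -p pics
python3 - <<'E'
from cell import *
import cv2,numpy as np
s=read_state();print(s)
for n in("scene","top"):
    d=get_image(n);cv2.imwrite(f"pics/{n}0.png",d["img"][:,:,::-1]);np.savez(f"{n}0.npz",**{k:d[k] for k in("img","range_z","fovy","cx","cy","cam_to_world")})
    print(n,d["fovy"],d["cx"],d["cy"],d["cam_to_world"].round(3).tolist(),[k for k in d])
E
```

```text
{'clock': 0.0, 'qpos': array([ 1.26419457,  0.62936673,  0.03843517,  1.51841499, -0.02700119,
        0.99631179, -0.02000034]), 'qd': array([-0.00157652, -0.00016536,  0.00081728, -0.00100118,  0.00219251,
        0.00117977,  0.00090821]), 'tau': array([ 2.27233586e-04, -5.63398933e+01,  1.22643001e+00, -1.93441808e+01,
        1.10843580e-02,  1.07665957e-02, -4.68893489e-06]), 'eef_pos': array([ 154.8990428 , -630.64647506,  255.36056196]), 'tool_rot': array([-1.55898606,  1.56881331,  1.82341179]), 'force': array([-0.21595674,  0.64983659, -0.37415439]), 'torque': array([0.01206536, 0.01531516, 0.0254037 ]), 'width': 85.26855133730513}
scene 57.02214824568196 320.04923028951805 199.52158012212064 [[0.842, -0.365, 0.398, 1006.641], [0.539, 0.551, -0.637, -638.933], [0.013, 0.751, 0.661, 778.228], [0.0, 0.0, 0.0, 1.0]] ['img', 'range_z', 'fovy', 'cx', 'cy', 'cam_to_world']
top 53.51293223108786 313.76158845176485 195.8305020233572 [[0.002, 0.986, -0.17, 400.026], [-1.0, -0.001, -0.021, -6.699], [-0.021, 0.17, 0.985, 1203.6], [0.0, 0.0, 0.0, 1.0]] ['img', 'range_z', 'fovy', 'cx', 'cy', 'cam_to_world']
```

View pics/scene0.png

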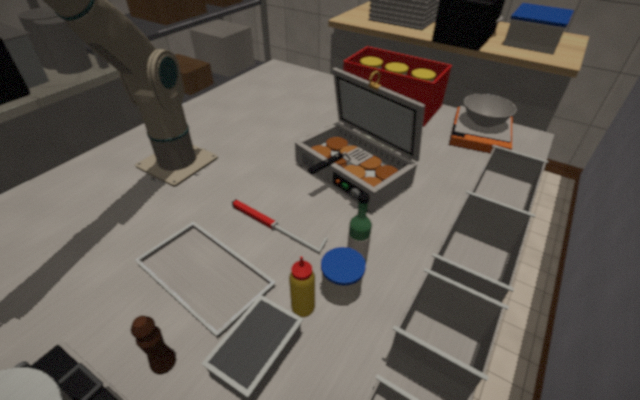

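View pics/top0.png

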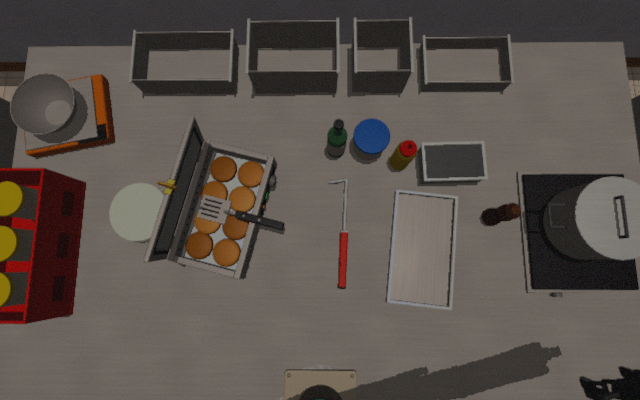

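Top view: the well is at about (225,207) with its lid upright on the image-left side and the eye near (169,185). The turner handle ends at (283,227). The pole grip is at (343,260) and its hook at (338,182). The tray is at (423,250). In the scene view the eye is at about (375,80).

```bash
cat > h.py <<'E'
import numpy as np,cv2
from scipy.spatial.transform import Rotation as R
class V:
    def __init__(s,d):
        s.img=np.asarray(d["img"]);s.z=np.asarray(d["range_z"]);s.T=np.asarray(d["cam_to_world"]);s.cx=float(d["cx"]);s.cy=float(d["cy"])
        s.f=200/np.tan(np.radians(float(d["fovy"]))/2);s.o=s.T[:3,3]
        s.hsv=cv2.cvtColor(s.img,cv2.COLOR_RGB2HSV)
    def dirs(s,uv):
        uv=np.atleast_2d(uv).astype(float)
        return np.c_[(uv[:,0]-s.cx)/s.f,-(uv[:,1]-s.cy)/s.f,-np.ones(len(uv))]@s.T[:3,:3].T
    def plane(s,uv,h):
        d=s.dirs(uv);return s.o+d*((h-s.o[2])/d[:,2])[:,None]
    def pts(s,uv):
        uv=np.atleast_2d(uv).astype(int);return s.o+s.dirs(uv)*s.z[uv[:,1],uv[:,0]][:,None]
    def proj(s,P):
        q=(np.atleast_2d(P)-s.o)@s.T[:3,:3];return np.c_[s.cx+s.f*q[:,0]/-q[:,2],s.cy-s.f*q[:,1]/-q[:,2]]
    def mask(s,lo,hi,box):
        m=cv2.inRange(s.hsv,np.array(lo),np.array(hi));k=np.zeros_like(m);x0,y0,x1,y1=box;k[y0:y1,x0:x1]=m[y0:y1,x0:x1]
        n,l,st,c=cv2.connectedComponentsWithStats(k);i=1+st[1:,4].argmax();v,u=np.nonzero(l==i);return np.c_[u,v]
def tri(v1,p1,v2,p2):
    a=v1.dirs(p1)[0];b=v2.dirs(p2)[0];x=np.linalg.lstsq(np.c_[a,-b],v2.o-v1.o,rcond=None)[0]
    A=v1.o+a*x[0];B=v2.o+b*x[1];return (A+B)/2,np.linalg.norm(A-B)
def load(n):return V(np.load(n+".npz"))
def line(P):  # minAreaRect of xy
    (c,wh,a)=cv2.minAreaRect(P[:,:2].astype(np.float32));return c,wh,a
E
cat > m.py <<'E'
from h import *
np.set_printoptions(precision=1,suppress=True)
s,t=load("scene0"),load("top0")
for v,b,nm in((t,(325,220,360,300),'top'),(s,(220,190,290,240),'scene')):
    u=v.mask((0,120,60),(8,255,255),b);u2=v.mask((170,120,60),(180,255,255),b) if 0 else u
    P=v.plane(u,26);D=v.pts(u);print('grip',nm,len(u),line(P),np.median(D,0),u.mean(0))
# tray outline top
print('tray corners',t.plane([[396,192],[458,197],[451,307],[389,302]],20))
print('tray scene',s.plane([[195,226],[273,281],[217,329],[138,264]],20))
print('hook top',t.plane([[331,182],[344,180],[344,232]],13)); print('hook scene',s.plane([[327,240],[322,250],[275,226]],13))
# well rim corners in top (front): depth
for p in ([207,141],[272,158],[237,273],[169,258],[201,126],[149,260]): print('well',p,t.pts(p),t.plane(p,95))
for v,b in((t,(155,170,180,200)),(s,(365,65,388,95))):
    u=v.mask((15,110,60),(35,255,255),b);print('eye px',len(u),u.mean(0),u.min(0),u.max(0),np.median(v.pts(u),0))
a=t.mask((15,110,60),(35,255,255),(155,170,180,200)).mean(0);b=s.mask((15,110,60),(35,255,255),(365,65,388,95)).mean(0);print('eye tri',tri(t,a,s,b))
for v,b in((t,(225,205,290,235)),(s,(300,145,350,175))):
    u=v.mask((0,0,0),(180,255,55),b);print('handle',len(u),u.min(0),u.max(0),u.mean(0),np.median(v.pts(u),0),line(v.plane(u,110)))
big=[]
for v,n,(x0,y0,x1,y1) in((t,'top',(140,115,300,285)),(s,'scene',(280,60,430,215))):
    c=cv2.resize(v.img[y0:y1,x0:x1],None,fx=3.5,fy=3.5,interpolation=cv2.INTER_CUBIC);c=cv2.convertScaleAbs(c,alpha=1.6);big.append(cv2.resize(c,(400,425)))
cv2.imwrite("pics/crop1.png",np.hstack(big)[:,:,::-1])
E
python3 m.py
```

```text
grip top 393 ((414.581787109375, -65.8766098022461), (21.490625381469727, 159.34971618652344), 87.00687408447266) [414.9 -66.5  27.5] [342.7 259.1]
grip scene 358 ((418.0779113769531, -73.95448303222656), (29.756864547729492, 163.61260986328125), 86.46138763427734) [418.1 -72.1  23.7] [252.9 213. ]
tray corners [[ 615.2 -229.2   20. ]
 [ 599.7 -414.1   20. ]
 [ 279.7 -375.4   20. ]
 [ 292.9 -198.6   20. ]]
tray scene [[ 313.5 -202.5   20. ]
 [ 618.1 -230.8   20. ]
 [ 594.1 -400.4   20. ]
 [ 294.5 -379.2   20. ]]
hook top [[647.9 -33.4  13. ]
 [654.1 -73.2  13. ]
 [495.  -71.5  13. ]]
hook scene [[654.7 -34.9  13. ]
 [662.6 -73.5  13. ]
 [499.7 -71.4  13. ]]
well [207, 141] [[752.8 328.9  98.6]] [[753.9 330.   95. ]]
well [272, 158] [[701.2 138.1  97.9]] [[702.  138.5  95. ]]
well [237, 273] [[375.4 228.   97.7]] [[375.4 228.6  95. ]]
well [169, 258] [[415.7 417.8 100.9]] [[415.8 420.1  95. ]]
well [201, 126] [[832.5 379.1   4.5]] [[799.9 350.   95. ]]
well [149, 260] [[408.4 389.  294.5]] [[410.2 475.9  95. ]]
eye px 151 [168.3 185.7] [157 179] [176 194] [574.1 345.4 311.9]
eye px 64 [374.   84.7] [369  80] [380  89] [576.  343.1 308.1]
eye tri (array([576.8, 349.4, 306.8]), np.float64(4.310458083139752))
handle 502 [231 205] [283 234] [259.3 220.5] [519.1 174.7 111.6] ((519.9615478515625, 170.82266235351562), (136.49632263183594, 76.76179504394531), 50.04774856567383)
handle 432 [300 149] [342 173] [317.  162.7] [507.8 195.  100.3] ((504.45159912109375, 151.46038818359375), (136.86256408691406, 120.48998260498047), 23.130722045898438)
```

View pics/crop1.png

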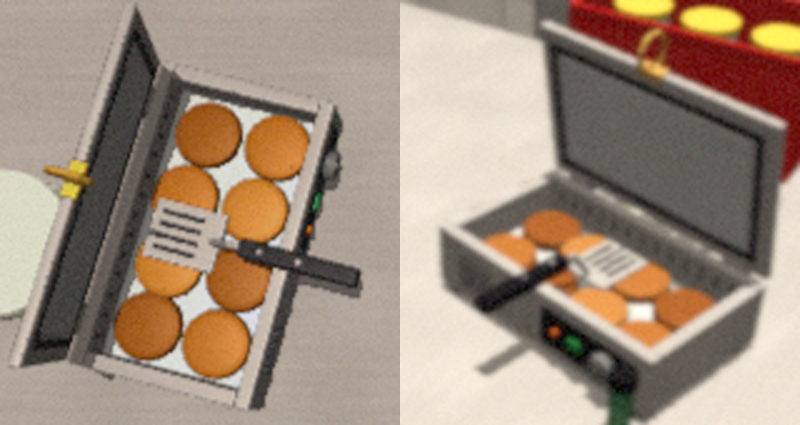

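The crop shows the handle running from about (236,212) to (283,226) in the top view. The ring is edge-on from (158,184) to (177,188). The eye base is at the middle of the lid edge.

```bash
cat > p.py <<'E'
from h import *
from cell import *
np.set_printoptions(precision=1,suppress=True)
def st():
    s=read_state();r=R.from_euler('xyz',s["tool_rot"]).as_matrix();return s,np.array(s["eef_pos"]),r
def plan(target,xd=None,yd=None,n=None):
    """tool-frame numbers to go: total shift (in the present tool axes) and rotvec to point tool x along xd, y along yd"""
    s,p,r=st();print('t',round(s['clock'],2),'p',p,'X',r[:,0].round(3),'Y',r[:,1].round(3),'q',np.round(s['qpos'],2),'F',s['force'],'w',round(s['width'],1))
    d=np.array(target)-p;print('world d',d,'tool shift now',r.T@d)
    if xd is not None:
        x=np.array(xd,float);x/=np.linalg.norm(x);y=np.array(yd,float);y-=x*(x@y);y/=np.linalg.norm(y)
        g=np.c_[x,y,np.cross(x,y)];rv=np.degrees(R.from_matrix(r.T@g).as_rotvec());print('rotvec tool deg',rv,'shift in new axes',g.T@d)
def yaw(a):return np.array([np.cos(np.radians(a)),np.sin(np.radians(a)),0])
E
python3 - <<'E'
from p import *
s,t=load("scene0"),load("top0")
e=t.plane([[283,226.2],[236,212.5]],110);print('handle top',e, np.degrees(np.arctan2(*(e[1]-e[0])[[1,0]])))
e2=s.plane([[310,170],[341,155]],110);print('handle scene',e2,np.degrees(np.arctan2(*(e2[1]-e2[0])[[1,0]])))
print('tri end',tri(t,[283,226.2],s,[310,170]))
print('tri bladecorners', t.pts([[213,209]]))
plan([520,130,200],[0,0,-1],yaw(-14))
E
```

```text
handle top [[503.2 102.1 110. ]
 [541.4 234.  110. ]] 73.84629635545907
handle scene [[506.2 102.1 110. ]
 [544.1 223.  110. ]] 72.59452833256003
tri end (array([504.2, 103. , 108.3]), np.float64(2.334423911739267))
tri bladecorners [[557.2 311.   67.2]]
t 0.1 p [ 154.9 -630.7  255.5] X [-0.  0. -1.] Y [ 0.2 -1.  -0. ] q [ 1.3  0.6  0.   1.5 -0.   1.  -0. ] F [ 0.7 -0.4  0.5] w 85.4
world d [365.1 760.7 -55.5] tool shift now [  56.6 -651.6 -536. ]
rotvec tool deg [-62.2  -0.1   0.1] shift in new axes [  55.5  170.2 -826.5]
```

Call:
jog_arm(series=[[[0,0,0],[0,-39,-41],-1],[[0,0,0],[0,-39,-41],-1],[[0,0,0],[0,-39,-41],-1],[[0,0,0],[0,-39,-41],-1],[[0,0,0],[0,-39,-41],-1],[[0,0,0],[0,-39,-41],-1],[[0,0,0],[0,-39,-41],-1],[[0,0,0],[0,-39,-41],-1]])

```text
clock: 1.1
eef_pos: [399.9, -248.4, 256.3]
tool_rot: [2.758, 1.571, -0.143]
force: [0.1, -0.2, 0.4]
width: 85.5
```

Call:
jog_arm(series=[[[-10,0,0],[0,0,0],-1],[[-10,0,0],[0,0,0],-1],[[-10,0,0],[0,0,0],-1],[[-10,0,0],[0,0,0],-1],[[-10,0,0],[0,0,0],-1],[[-9.5,0,0],[0,0,0],-1],[[0,0,0],[0,0,0],-1]])

```text
clock: 1.98
eef_pos: [398.9, -250.0, 256.1]
tool_rot: [-2.328, 1.57, 2.091]
force: [-0.5, -0.5, 0.2]
width: 85.6
```

Run:
```python
from p import *
h=np.array([504,102.5,0])+45*yaw(73.5)
plan([h[0],h[1],220],[0,0,-1],yaw(-16.5))
```

```text
t 1.98 p [ 398.9 -250.   256.1] X [-0.  0. -1.] Y [ 1.  -0.3 -0. ] q [ 0.7  0.4 -0.3  2.   0.1  0.8  0.1] F [-0.5 -0.5  0.2] w 85.6
world d [117.9 395.7 -36.1] tool shift now [  36.3   -1.6 -412.9]
rotvec tool deg [-0.3 -0.   0. ] shift in new axes [  36.1    0.6 -412.9]
```

Call:
jog_arm(series=[[[0,0,0],[0,0,-51.5],-1],[[0,0,0],[0,0,-51.5],-1],[[0,0,0],[0,0,-51.5],-1],[[0,0,0],[0,0,-51.5],-1],[[0,0,0],[0,0,-51.5],-1],[[0,0,0],[0,0,-51.5],-1],[[0,0,0],[0,0,-51.5],-1],[[0,0,0],[0,0,-51.5],-1]])

```text
clock: 2.98
eef_pos: [517.9, 146.1, 256.2]
tool_rot: [0.236, 1.57, -1.63]
force: [0.8, -1.2, -0.8]
width: 85.6
```

Run:
```python
from p import *
d=get_image("wrist");np.savez("w1.npz",**{k:d[k] for k in("img","range_z","fovy","cx","cy","cam_to_world")});v=V(d)
cv2.imwrite("pics/w1.png",cv2.convertScaleAbs(d["img"][:,:,::-1],alpha=1.5))
s,p,r=st();print(p,s['force'],v.o,v.T[:3,:3])
print('proj',v.proj([[504,102.5,110],list((np.array([504,102.5,0])+139*yaw(73.5))[:2])+[110]]))
```

```text
[519.3 155.4 256.7] [1.8 7.1 1.1] [541.9 223.7 374.5] [[ 1.   0.3  0.1]
 [-0.3  0.9  0.3]
 [-0.  -0.3  1. ]]
proj [[317.9 237.6]
 [316.5  74.7]]
```

View pics/w1.png

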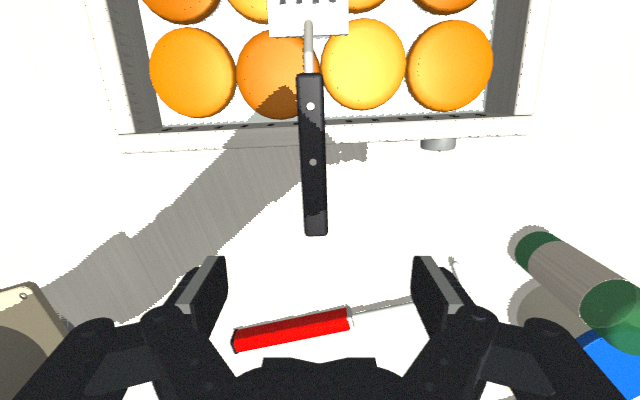

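The wrist view confirms the handle, with its end at (316,235) and start at (310,74), clear of the front rim at rows 117–153. The pole and oil bottle are also visible.

Run:
```python
from p import *
v=load("w1")
e=v.plane([[316,235],[310.5,74]],111);a=np.degrees(np.arctan2(*(e[1]-e[0])[[1,0]]));print('handle',e,a,np.median(v.pts([[312,100],[313,180],[315,210]]),0))
f=v.plane([[124,153],[534,134]],95);print('front rim',f,np.degrees(np.arctan2(*(f[1]-f[0])[[1,0]])),np.linalg.norm(f[1]-f[0]))
print(v.pts([[140,140],[200,135],[500,125]]))
u=v.mask((0,150,60),(8,255,255),(220,290,365,360));print('grip',len(u),line(v.plane(u,26)),np.median(v.pts(u),0))
print('hookend',v.plane([[450,258]],13))
h=e[0]+40*yaw(a)
plan([h[0],h[1],109],[0,0,-1],yaw(a-90))
```

```text
handle [[503.3 105.9 111. ]
 [539.2 237.6 111. ]] 74.73314245545657 [516.  156.2 111.7]
front rim [[361.9 224.   95. ]
 [709.8 135.7  95. ]] -14.235035900934278 358.8920773516099
[[381.5 230.2  96.5]
 [432.5 219.   95. ]
 [682.1 152.2  95.9]]
grip 2393 ((415.4656066894531, -54.89973449707031), (35.514244079589844, 160.28408813476562), 87.08878326416016) [417.7 -57.1  25.2]
hookend [[642.7 -18.   13. ]]
t 3.02 p [519.3 155.4 256.7] X [ 0.  0. -1.] Y [ 1.  -0.3  0. ] q [-0.1  0.5 -0.3  1.8  0.2  0.9 -0.8] F [1.8 7.1 1.1] w 85.5
world d [  -5.5  -10.9 -147.7] tool shift now [147.6  -2.3  13.3]
rotvec tool deg [-1.2 -0.5 -0.1] shift in new axes [147.7  -2.4  11.9]
```

Call:
jog_arm(series=[[[-1.2,0,0],[0,-2.4,12],-1],[[0,0,0],[40,0,0],-1],[[0,0,0],[40,0,0],-1],[[0,0,0],[40,0,0],-1],[[0,0,0],[27,0,0],-1],[[0,0,0],[0,0,0],-1],[[0,0,0],[0,0,0],-1]])

```text
clock: 3.9
eef_pos: [512.3, 133.1, 110.2]
tool_rot: [1.693, 1.57, -0.151]
force: [-0.4, 0.0, -0.2]
width: 85.5
```

Run:
```python
from p import *
h=np.array([503.3,105.9,0])+40*yaw(74.7)
plan([h[0],h[1],109],[0,0,-1],yaw(-15.3))
```

```text
t 3.9 p [512.3 133.1 110.2] X [ 0. -0. -1.] Y [ 1.  -0.3  0. ] q [-0.1  0.7 -0.2  2.   0.3  0.5 -0.9] F [-0.4  0.  -0.2] w 85.5
world d [ 1.5 11.4 -1.2] tool shift now [  1.2  -1.6 -11.4]
rotvec tool deg [-0.3 -0.  -0.1] shift in new axes [  1.2  -1.5 -11.4]
```

Call:
jog_arm(series=[[[0,0,0],[1,-1.5,-11],-1],[[0,0,0],[0,0,0],0],[[0,0,0],[0,0,0],1],[[0,0,0],[0,0,0],1],[[0,0,0],[0,0,0],1],[[0,0,0],[0,0,0],1],[[0,0,0],[0,0,0],1],[[0,0,0],[0,0,0],1]])

```text
clock: 4.9
eef_pos: [513.4, 144.6, 108.5]
tool_rot: [0.544, 1.571, -1.297]
force: [-1.2, -1.2, 5.1]
width: 21.0
```

Call:
jog_arm(series=[[[0,0,0],[-15,0,0],1],[[0,0,0],[-25,0,0],1],[[0,0,0],[-30,0,0],1],[[0,0,0],[-30,0,0],1],[[0,0,0],[-30,0,0],1],[[0,0,0],[0,0,0],1],[[0,0,0],[0,0,0],1]])

```text
clock: 5.78
eef_pos: [512.7, 144.3, 237.7]
tool_rot: [-0.813, 1.569, -2.654]
force: [-0.1, 0.4, -2.4]
width: 21.2
```

Run:
```python
from p import *
t=load("top0");c=t.plane([[396,192],[458,197],[451,307],[389,302]],20);print(c.mean(0))
s=load("scene0");c=s.plane([[195,226],[273,281],[217,329],[138,264]],20);print(c.mean(0))
d=get_image("wrist");cv2.imwrite("pics/w2.png",cv2.convertScaleAbs(d["img"][:,:,::-1],alpha=1.3))
plan([0,0,0],[0,0,-1],yaw(-95))
```

```text
[ 446.9 -304.4   20. ]
[ 455.  -303.2   20. ]
t 5.83 p [512.4 144.3 237.3] X [-0. -0. -1.] Y [ 1.  -0.3 -0. ] q [-0.1  0.5 -0.3  1.9  0.2  0.8 -0.8] F [-0.1  0.1 -2.6] w 20.9
world d [-512.4 -144.3 -237.3] tool shift now [ 238.5 -454.8  275.6]
rotvec tool deg [79.5  0.1  0. ] shift in new axes [237.3 188.4 497.9]
```

View pics/w2.png

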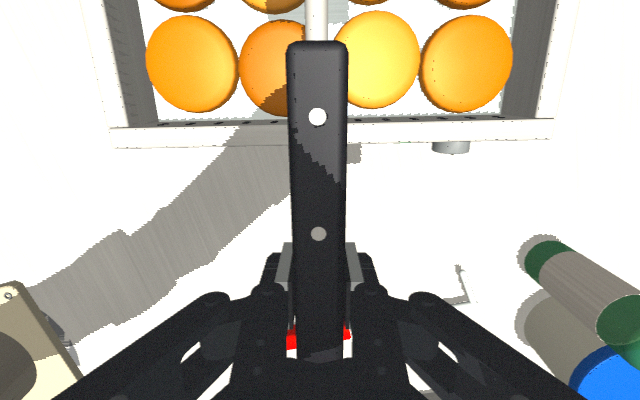

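The turner is held level and clear of the pan. Next it goes over to the tray.

Call:
jog_arm(series=[[[0,0,0],[0,-3.4,40],1],[[0,0,0],[0,-3.4,55],1],[[0,0,0],[0,-3.4,62],1],[[0,0,0],[0,-3.4,62],1],[[0,0,0],[0,-3.4,62],1],[[0,0,0],[0,-3.4,62],1],[[0,0,0],[0,-3.4,62],1],[[0,0,0],[0,-3.4,59],1]])

```text
clock: 6.82
eef_pos: [361.8, -296.7, 237.3]
tool_rot: [-2.123, 1.569, 2.319]
force: [0.9, -0.1, -1.4]
width: 20.8
```

Call:
jog_arm(series=[[[10,0,0],[0,0,0],1],[[10,0,0],[0,0,0],1],[[10,0,0],[0,0,0],1],[[10,0,0],[0,0,0],1],[[10,0,0],[0,0,0],1],[[10,0,0],[0,0,0],1],[[10,0,0],[0,0,0],1],[[10,0,0],[0,0,0],1]])

```text
clock: 7.82
eef_pos: [362.4, -294.4, 237.1]
tool_rot: [-0.474, 1.568, 2.566]
force: [0.2, 0.1, -1.3]
width: 20.8
```

Call:
jog_arm(series=[[[0,0,0],[40,0,0],1],[[0,0,0],[40,0,0],1],[[0,0,0],[0,0,0],1],[[0,0,0],[0,0,0],1]])

```text
clock: 8.32
eef_pos: [363.3, -295.3, 158.7]
tool_rot: [2.031, 1.571, -1.207]
force: [-0.1, -0.5, -1.4]
width: 20.9
```

Run:
```python
from p import *
plan([362.4,-295.6,54],[0,0,-1],yaw(-95.4))
d=get_image("top");v=V(d);im=cv2.convertScaleAbs(d["img"][:,:,::-1],alpha=1.4)[150:330,290:500];cv2.imwrite("pics/t2.png",cv2.resize(im,None,fx=3,fy=3))
```

```text
t 8.32 p [ 363.3 -295.3  158.7] X [ 0. -0. -1.] Y [-0.1 -1.   0. ] q [ 0.6  0.5  0.1  2.1 -0.1  0.5 -1. ] F [-0.1 -0.5 -1.4] w 20.9
world d [  -0.9   -0.3 -104.7] tool shift now [104.7   0.4   0.9]
rotvec tool deg [-0.1 -0.  -0. ] shift in new axes [104.7   0.4   0.9]
```

View pics/t2.png

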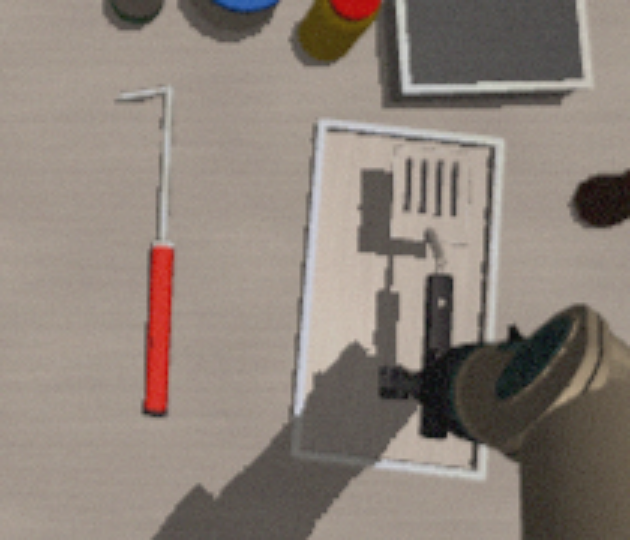

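The turner hangs over the tray, parallel to its long side. It appears about 30 mm to the right because of its height.

Call:
jog_arm(series=[[[0,0,0],[40,0,0],1],[[0,0,0],[40,0,0],1],[[0,0,0],[15,0,0],1],[[0,0,0],[8,0,0],1],[[0,0,0],[0,0,0],1],[[0,0,0],[0,0,0],1]])

```text
clock: 9.12
eef_pos: [363.7, -295.6, 56.3]
tool_rot: [2.593, 1.569, -0.645]
force: [0.1, -0.3, -1.8]
width: 21.1
```

Call:
jog_arm(series=[[[0,0,0],[0,0,0],0.5],[[0,0,0],[0,0,0],0],[[0,0,0],[0,0,0],-1],[[0,0,0],[0,0,0],-1],[[0,0,0],[-20,0,0],-1],[[0,0,0],[-40,0,0],-1],[[0,0,0],[-60,0,0],-1],[[0,0,0],[-60,0,0],-1]])

```text
clock: 10.12
eef_pos: [362.8, -294.8, 237.0]
tool_rot: [-0.607, 1.57, 2.438]
force: [1.1, -0.8, -0.8]
width: 85.1
```

Run:
```python
from p import *
t=load("top0");w=load("w1")
# pole axis: grip pixels on top plane
u=t.mask((0,120,60),(8,255,255),(325,220,360,300));P=t.plane(u,26)[:,:2]
c=P.mean(0);d=np.linalg.svd(P-c)[2][0];d*=np.sign(d[0]);print('grip top',c,np.degrees(np.arctan2(d[1],d[0])),(P-c)@d@[] if 0 else [((P-c)@d).min(),((P-c)@d).max()])
v=V(get_image("top"))
u=v.mask((0,0,0),(180,255,70),(400,180,455,305));Q=v.plane(u,55);print('dark tray',len(u),line(Q),np.median(v.pts(u),0))
u=v.mask((0,120,60),(8,255,255),(325,220,360,300));P=v.plane(u,26)[:,:2];c=P.mean(0);print(c,[P.min(0),P.max(0)])
plan([c[0]+50,c[1],180],[0,0,-1],yaw(-93))
print('hook',t.plane([[330,182.5],[344.7,180],[344,230]],13))
im=cv2.convertScaleAbs(v.img[:,:,::-1],alpha=1.4)[100:330,290:540];cv2.imwrite("pics/t3.png",cv2.resize(im,None,fx=2.5,fy=2.5))
```

```text
grip top [415.1 -66.1] -3.002438959266934 [np.float64(-80.16567652388089), np.float64(79.18435585398066)]
dark tray 1703 ((392.7935791015625, -303.14544677734375), (151.55215454101562, 202.6504669189453), 86.7308349609375) [ 366.1 -262.4   55.3]
[415.2 -65.9] [array([334.9, -79.7]), array([494. , -51.9])]
t 10.18 p [ 365.8 -297.4  243.9] X [ 0. -0. -1.] Y [-0.1 -1.   0. ] q [ 0.6  0.4  0.1  2.  -0.1  0.7 -1. ] F [ 0.9 -1.7  5.2] w 85.6
world d [ 99.4 231.5 -63.9] tool shift now [  63.2 -240.4  -75.9]
rotvec tool deg [-2.5 -0.6 -0.4] shift in new axes [  63.9 -236.4  -87.2]
hook [[646.3 -30.3  13. ]
 [654.1 -75.4  13. ]
 [501.  -71.6  13. ]]
```

View pics/t3.png

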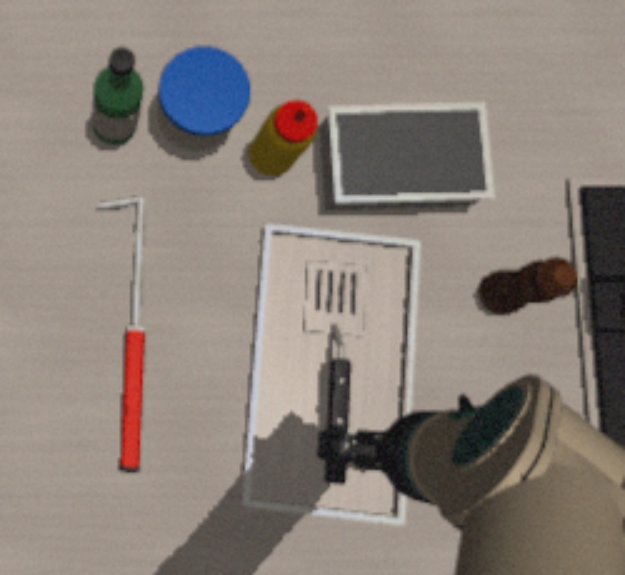

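The turner lies inside the tray and the pole is undisturbed at (415,-66), yaw about -2.5°. Next I pick up the pole at pole x = 50.

Call:
jog_arm(series=[[[0,0,0],[0,-40,-13],-1],[[-2.7,0,0],[0,-40,-13],-1],[[0,0,0],[0,-40,-13],-1],[[0,0,0],[0,-40,-13],-1],[[0,0,0],[0,-40,-13],-1],[[0,0,0],[0,-38,-12],-1],[[0,0,0],[60,0,0],-1],[[0,0,0],[0,0,0],-1]])

```text
clock: 11.18
eef_pos: [452.1, -61.9, 172.4]
tool_rot: [-0.026, 1.561, 3.067]
force: [-0.6, -0.7, 0.9]
width: 85.1
```

Run:
```python
from p import *
plan([465,-68,28.5],[0,0,-1],yaw(-92.5))
```

```text
t 11.18 p [452.1 -61.9 172.4] X [-0.  0. -1.] Y [-0. -1. -0.] q [ 0.   0.5  0.1  2.1 -0.1  0.5 -1.5] F [-0.6 -0.7  0.9] w 85.1
world d [  12.9   -6.1 -143.9] tool shift now [143.7   5.5 -14.6]
rotvec tool deg [-0.2  0.6  0. ] shift in new axes [143.9   5.5 -13.2]
```

Call:
jog_arm(series=[[[0,0.6,0],[20,5.5,-13.5],-1],[[0,0,0],[45,0,0],-1],[[0,0,0],[45,0,0],-1],[[0,0,0],[20,0,0],-1],[[0,0,0],[12,0,0],-1],[[0,0,0],[0,0,0],-1],[[0,0,0],[0,0,0],-1]])

```text
clock: 12.05
eef_pos: [471.2, -68.8, 40.2]
tool_rot: [-2.543, 1.566, 0.549]
force: [-0.3, 0.6, -0.1]
width: 85.4
```

Run:
```python
from p import *
plan([465,-68,28.5],[0,0,-1],yaw(-92.5))
```

```text
t 12.05 p [471.2 -68.8  40.2] X [ 0.  0. -1.] Y [-0. -1. -0.] q [ 0.   0.8  0.1  2.1 -0.4  0.2 -1.1] F [-0.3  0.6 -0.1] w 85.4
world d [ -6.2   0.8 -11.7] tool shift now [11.7 -0.5  6.3]
rotvec tool deg [-0.3 -0.2  0.1] shift in new axes [11.7 -0.5  6.3]
```

Call:
jog_arm(series=[[[0,-8,0],[0,0,-9],-1],[[0,0,0],[0,0,0],-1],[[0,0,0],[10,0,-1.5],-1],[[0,0,0],[0,0,0],-1]])

```text
clock: 12.55
eef_pos: [477.6, -68.8, 28.2]
tool_rot: [-0.023, 1.431, 3.069]
force: [-0.1, 0.0, 0.4]
width: 85.1
```

Run:
```python
from p import *
plan([480,-68.7,29],[-.139,0,-.99],yaw(-92.5));print(read_state()['qpos'][5])
```

```text
t 12.55 p [477.6 -68.8  28.2] X [-0.1  0.  -1. ] Y [-0.1 -1.  -0. ] q [-0.1  0.8  0.2  2.  -0.4  0.5 -1.2] F [-0.1  0.   0.4] w 85.1
world d [2.4 0.1 0.8] tool shift now [-1.1 -0.2 -2.2]
rotvec tool deg [-0.3  0.   0.6] shift in new axes [-1.1 -0.2 -2.2]
0.46898583781776665
```

Call:
jog_arm(series=[[[0,0,0],[-2,0,0],-1],[[0,0,0],[0,0,0],0],[[0,0,0],[0,0,0],1],[[0,0,0],[0,0,0],1],[[0,0,0],[0,0,0],1],[[0,0,0],[0,0,0],1],[[0,0,0],[0,0,0],1],[[0,0,0],[0,0,0],1]])

```text
clock: 13.55
eef_pos: [480.0, -69.0, 31.0]
tool_rot: [-0.018, 1.433, 3.074]
force: [-0.9, 0.1, 5.5]
width: 20.8
```

Call:
jog_arm(series=[[[0,0,0],[-20,0,3],1],[[0,0,0],[-40,0,5],1],[[0,0,0],[-50,0,7],1],[[0,0,0],[-50,0,7],1],[[0,0,0],[-50,0,7],1],[[0,0,0],[-50,0,7],1],[[0,0,0],[-50,0,7],1],[[0,8,0],[0,0,0],1]])

```text
clock: 14.55
eef_pos: [483.3, -70.1, 346.4]
tool_rot: [-2.993, 1.559, 0.1]
force: [0.4, 0.3, -3.3]
width: 20.7
```

Run:
```python
from p import *
plan([480,-68.7,300],[0,0,-1],yaw(-18));print(read_state()['qpos'][5])
```

```text
t 14.55 p [483.3 -70.1 346.4] X [ 0.  0. -1.] Y [-0. -1. -0.] q [-0.3  0.3  0.5  1.9 -0.2  1.  -1.4] F [ 0.4  0.3 -3.3] w 20.7
world d [ -3.3   1.4 -46.4] tool shift now [46.3 -1.1  3.9]
rotvec tool deg [-74.8  -0.6  -0.3] shift in new axes [46.4 -3.5 -0.3]
1.0112590784568922
```

Call:
jog_arm(series=[[[-10,0,0],[0,0,0],1],[[-10,0,0],[0,0,0],1],[[-10,0,0],[0,0,0],1],[[-10,0,0],[0,0,0],1],[[-10,0,0],[0,0,0],1],[[-10,0,0],[0,0,0],1],[[-10,0,0],[0,0,0],1],[[-1.5,0,0],[0,0,0],1]])

```text
clock: 15.55
eef_pos: [479.2, -69.6, 343.1]
tool_rot: [-2.893, 1.568, 1.446]
force: [0.1, -0.1, -2.1]
width: 20.5
```

Call:
jog_arm(series=[[[0,0,0],[4,11,-40],1],[[0,0,0],[4,12,-40],1],[[0,0,0],[4,12,-40],1],[[0,0,0],[4,12,-40],1],[[0,0,0],[0,0,-40],1],[[0,0,0],[0,0,0],1],[[0,0,0],[0,0,0],1]])

```text
clock: 16.42
eef_pos: [595.8, 98.9, 327.7]
tool_rot: [-3.112, 1.57, 1.227]
force: [-1.0, -0.3, -2.0]
width: 20.6
```

Run:
```python
from p import *
plan([598,100,330],[0,0,-1],yaw(-21));ims=[]
for n in("scene","top"):
    d=get_image(n);np.savez(n+"4.npz",**{k:d[k] for k in("img","range_z","fovy","cx","cy","cam_to_world")})
    x0,y0,x1,y1=(280,50,440,210) if n=="scene" else (140,110,300,270)
    ims.append(cv2.resize(cv2.convertScaleAbs(d["img"][y0:y1,x0:x1,::-1],alpha=1.5),(400,400),interpolation=cv2.INTER_CUBIC))
cv2.imwrite("pics/c4.png",np.hstack(ims))
```

```text
t 16.43 p [595.8  98.9 327.7] X [ 0.  0. -1.] Y [ 0.9 -0.4 -0. ] q [-0.3  0.5  0.1  1.6 -0.1  1.1 -0.5] F [-1.  -0.3 -2. ] w 20.6
world d [2.2 1.1 2.3] tool shift now [-2.3  1.6 -1.8]
rotvec tool deg [-0.4 -0.1  0. ] shift in new axes [-2.3  1.6 -1.8]
```

View pics/c4.png

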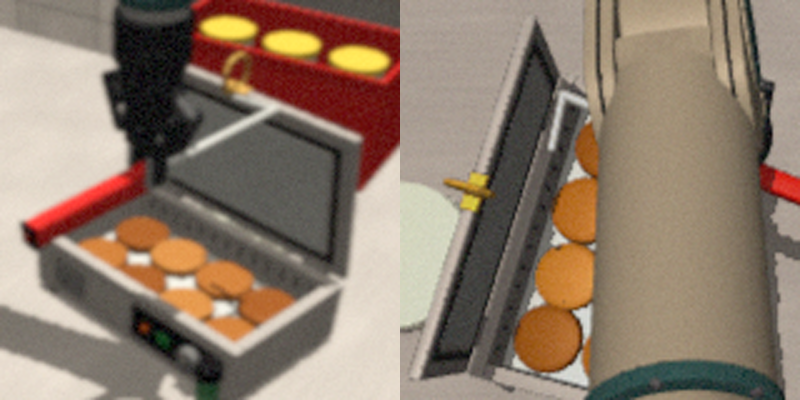

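Run:
```python
from p import *
t,s=load("top4"),load("scene4")
E,ge=tri(t,[167.4,185.2],s,[375.2,79.6]);print('eye',E,ge)
H=np.array([562.2,281,98])+108*np.r_[yaw(75.5)[:2],0];print('hinge',H)
wx=yaw(75.5);wy=yaw(165.5);r=E-H;print('r',np.linalg.norm(r),'along wx,wy,z',r@wx,r@wy,r[2],'ang',np.arctan2(r[2],-r@wx))
Rr,g=tri(t,[206.4,148.8],s,[390.8,92.8]);print('rod end',Rr,g)
T,_=None,0
print('tip at z of rod', t.plane([[201.2,169.2]],Rr[2]),t.plane([[206.4,148.8]],Rr[2]))
for p in ([206,149],[206,150],[205,152],[203,160],[202,166]): print(p,t.pts(p))
print(s.pts([[390,93],[388,94],[375,100],[365,105]]))
P=s.pts([[360,100],[370,103],[400,100],[390,110]]);print('lid',P)
```

```text
eye [577.1 347.  322.7] 0.9005890284087221
hinge [589.2 385.6  98. ]
r 228.3503703535014 along wx,wy,z -40.340131714044986 2.110918013167246 224.74899207564079 ang 1.393197706668794
rod end [661.9 259.6 336.1] 7.667570087325363
tip at z of rod [[610.7 266.8 336.1]] [[658.4 257.3 336.1]]
[206, 149] [[658.1 258.3 335.8]]
[206, 150] [[656.1 258.5 334.6]]
[205, 152] [[650.3 259.5 338.2]]
[203, 160] [[631.3 262.8 339.3]]
[202, 166] [[618.1 265.3 336.3]]
[[663.9 258.4 338. ]
 [661.1 252.  336.8]
 [643.5 209.9 331.6]
 [629.9 179.6 326. ]]
lid [[522.3 370.9 232.5]
 [638.4 191.1 329.4]
 [674.1 318.9 295.7]
 [641.3 338.5 245.9]]
```

Top view: the finger runs from (206,149) to (201,169). The ring centre is at top (167.4,185.2) and scene (375,79.6). I align the finger first and stop just short of the ring.

Call:
jog_arm(series=[[[0,0,0],[2,-2,-17],1],[[0,0,0],[2,-2,-17],1],[[0,0,0],[2,-2,-17],1],[[0,0,0],[2,-2,-16],1],[[0,0,0],[0,-20,2.3],1],[[0,0,0],[0,-18,2],1],[[0,0,0],[0,0,0],1],[[0,0,0],[0,0,0],1]])

```text
clock: 17.52
eef_pos: [577.1, 174.8, 320.6]
tool_rot: [2.593, 1.567, 0.65]
force: [-0.2, 0.4, -1.9]
width: 20.5
```

Run:
```python
from p import *
plan([0,0,0]);ims=[]
for n in("scene","top"):
    d=get_image(n);np.savez(n+"5.npz",**{k:d[k] for k in("img","range_z","fovy","cx","cy","cam_to_world")})
    x0,y0,x1,y1=(350,60,430,140) if n=="scene" else (145,130,225,210)
    ims.append(cv2.resize(cv2.convertScaleAbs(d["img"][y0:y1,x0:x1,::-1],alpha=1.5),(400,400),interpolation=cv2.INTER_CUBIC))
cv2.imwrite("pics/c5.png",np.hstack(ims))
```

```text
t 17.52 p [577.1 174.8 320.6] X [ 0.  0. -1.] Y [ 0.9 -0.4  0. ] q [-0.4  0.5  0.1  1.6 -0.1  1.1 -0.7] F [-0.2  0.4 -1.9] w 20.5
world d [-577.1 -174.8 -320.6] tool shift now [ 318.5 -474.7  373.8]
```

View pics/c5.png

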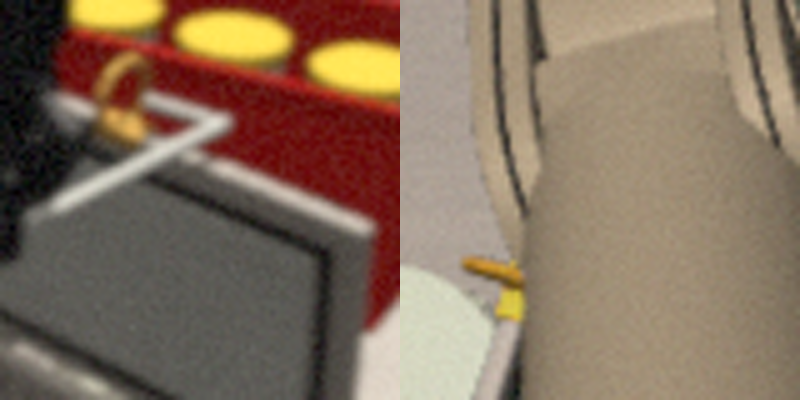

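Run:
```python
from p import *
s=load("scene5");T=load("top5")
print('finger',s.pts([[380,80],[383,81],[386,82],[389,82],[392,83],[395,84]]))
print('rod',s.pts([[390,87],[385,90],[380,93]]))
E=np.array([578,346.5,325]);print('proj eye',s.proj(E),'proj ring ends',s.proj([E+[0,0,21],E-[0,0,21],E+21*yaw(75.5),E-21*yaw(75.5)]))
u=s.mask((12,90,60),(28,255,255),(366,68,382,90));print(u.min(0),u.max(0));P=s.pts(u);P=P[np.abs(P[:,1]-346)<40];print(len(P),P.min(0),P.max(0),np.median(P,0))
```

```text
finger [[594.4 343.6 327.1]
 [606.2 338.9 328.6]
 [616.1 338.4 328.2]
 [624.  341.9 328.9]
 [635.1 337.8 330.1]
 [644.4 338.6 329.1]]
rod [[638.6 317.7 326.4]
 [632.2 298.8 322.9]
 [627.1 277.5 320.8]]
proj eye [[375.3  79.1]] proj ring ends [[376.1  72.2]
 [374.5  85.8]
 [379.9  77.2]
 [370.7  81. ]]
[369  70] [380  89]
97 [556.5 321.4 295.4] [595.7 363.6 350.9] [576.3 341.5 310.8]
```

The finger points straight at the ring centre: the tip is at scene (378.6,79.4) and the ring at (375,79). Inserting now.

Call:
jog_arm(series=[[[0,0,0],[0,-10,1.2],1],[[0,0,0],[0,-10,1.2],1],[[0,0,0],[0,-10,1.2],1],[[0,0,0],[0,-8,1],1],[[0,0,0],[0,0,0],1],[[0,0,0],[0,0,0],1]])

```text
clock: 18.38
eef_pos: [539.5, 184.2, 320.6]
tool_rot: [2.713, 1.567, 0.77]
force: [-0.6, 0.3, -2.2]
width: 20.7
```

Run:
```python
from p import *
plan([0,0,0]);n="scene"
d=get_image(n);np.savez(n+"6.npz",**{k:d[k] for k in("img","range_z","fovy","cx","cy","cam_to_world")})
x0,y0,x1,y1=(340,50,420,130)
cv2.imwrite("pics/c6.png",cv2.resize(cv2.convertScaleAbs(d["img"][y0:y1,x0:x1,::-1],alpha=1.5),(480,480),interpolation=cv2.INTER_CUBIC))
s=V(d);print(s.pts([[385,84],[382,84],[386,85],[380,82]]))
```

```text
t 18.38 p [539.5 184.2 320.6] X [ 0.  0. -1.] Y [ 0.9 -0.4  0. ] q [-0.5  0.5  0.1  1.7 -0.1  1.  -0.7] F [-0.6  0.3 -2.2] w 20.7
world d [-539.5 -184.2 -320.6] tool shift now [ 318.8 -436.   368.8]
[[453.1 738.5 134.6]
 [440.1 738.  131.5]
 [458.3 737.9 131.8]
 [600.5 331.  327.1]]
```

View pics/c6.png

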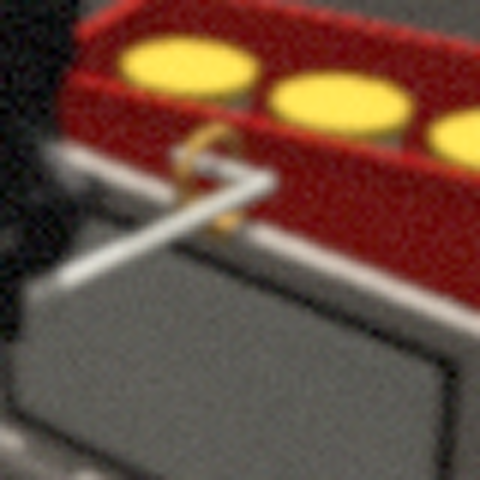

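The finger passes through the ring; in the crop the tip is at (175,152), beyond the ring at (211,175). Next I work out the arc in tool axes.

Run:
```python
from p import *
s,p,r=st();wx=yaw(75.5);th=np.r_[1.393:0:24j] if 0 else np.linspace(1.393,0,25)
P=-232*np.cos(th)[:,None]*wx+232*np.sin(th)[:,None]*np.array([0,0,1])
D=np.diff(P,axis=0)@r
for t,d in zip(th[1:],D):print(round(t,2),d)
```

```text
1.33 [ 2.7  1.6 13.1]
1.28 [ 3.5  1.5 12.9]
1.22 [ 4.2  1.5 12.7]
1.16 [ 5.   1.5 12.4]
1.1 [ 5.7  1.4 12.1]
1.04 [ 6.4  1.4 11.8]
0.99 [ 7.1  1.4 11.4]
0.93 [ 7.7  1.3 11. ]
0.87 [ 8.3  1.2 10.5]
0.81 [ 8.9  1.2 10. ]
0.75 [9.5 1.1 9.5]
0.7 [10.   1.1  8.9]
0.64 [10.5  1.   8.3]
0.58 [11.   0.9  7.7]
0.52 [11.4  0.8  7. ]
0.46 [11.8  0.7  6.4]
0.41 [12.2  0.7  5.7]
0.35 [12.5  0.6  5. ]
0.29 [12.8  0.5  4.2]
0.23 [13.   0.4  3.5]
0.17 [13.2  0.3  2.7]
0.12 [13.3  0.2  2. ]
0.06 [13.4  0.1  1.2]
0.0 [13.5  0.   0.4]
```

Call:
jog_arm(series=[[[0,0,0],[2.7,1.6,13],1],[[0,0,0],[3.5,1.5,13],1],[[0,0,0],[4.2,1.5,12.7],1],[[0,0,0],[5,1.5,12.4],1],[[0,0,0],[5.7,1.4,12.1],1],[[0,0,0],[6.4,1.4,11.8],1]])

```text
clock: 19.18
eef_pos: [520.1, 110.3, 292.4]
tool_rot: [2.833, 1.568, 0.889]
force: [-0.2, 0.1, -1.4]
width: 20.7
```

Run:
```python
from p import *
plan([0,0,0]);n="scene"
d=get_image(n);s=V(d);np.savez(n+"7.npz",**{k:d[k] for k in("img","range_z","fovy","cx","cy","cam_to_world")})
H=np.array([589,385.5,98])
e=[H-232*np.cos(a)*yaw(75.5)+[0,0,232*np.sin(a)] for a in(1.39,1.2,1.1,1.04,.98,.9)];print(s.proj(e))
u=s.mask((12,90,60),(28,255,255),(350,65,382,125));print(len(u),u.mean(0),u.min(0),u.max(0),np.median(s.pts(u),0))
```

```text
t 19.18 p [520.1 110.3 292.4] X [ 0.  0. -1.] Y [ 0.9 -0.4  0. ] q [-0.3  0.4  0.1  1.8 -0.1  0.9 -0.6] F [-0.2  0.1 -1.4] w 20.7
world d [-520.1 -110.3 -292.4] tool shift now [ 291.1 -444.5  292.8]
[[375.3  78.9]
 [365.4  86.7]
 [360.3  91.9]
 [357.3  95.3]
 [354.3  98.8]
 [350.5 103.9]]
89 [360.8  87.9] [355  82] [367  95] [557.  304.3 294.2]
```

The lid follows the hook, so I continue.

Call:
jog_arm(series=[[[0,0,0],[7.1,1.4,11.4],1],[[0,0,0],[7.7,1.3,11],1],[[0,0,0],[8.3,1.2,10.5],1],[[0,0,0],[8.9,1.2,10],1],[[0,0,0],[9.5,1.1,9.5],1],[[0,0,0],[10,1.1,9],1]])

```text
clock: 19.98
eef_pos: [504.6, 50.7, 240.3]
tool_rot: [2.864, 1.568, 0.92]
force: [1.0, -0.8, -1.3]
width: 20.5
```

Run:
```python
from p import *
plan([0,0,0]);n="scene"
d=get_image(n);s=V(d)
H=np.array([589,385.5,98])
e=[H-232*np.cos(a)*yaw(75.5)+[0,0,232*np.sin(a)] for a in(.9,.8,.7,.6,.5)];print(s.proj(e))
u=s.mask((12,90,60),(28,255,255),(325,85,365,175));print(len(u),u.mean(0),u.min(0),u.max(0),np.median(s.pts(u),0))
cv2.imwrite("pics/c7.png",cv2.resize(cv2.convertScaleAbs(d["img"][50:200,270:430,::-1],alpha=1.5),(640,600),interpolation=cv2.INTER_CUBIC))
```

```text
t 19.98 p [504.6  50.7 240.3] X [ 0.  0. -1.] Y [ 0.9 -0.4  0. ] q [-0.2  0.5  0.1  1.9 -0.1  0.8 -0.4] F [ 1.  -0.8 -1.3] w 20.5
world d [-504.6  -50.7 -240.3] tool shift now [ 239.4 -451.8  231.5]
[[350.5 103.9]
 [346.  110.5]
 [341.9 117.5]
 [338.2 124.7]
 [335.  132. ]]
807 [346.7 155.2] [325 137] [364 174] [527.6 303.7  59.1]
```

View pics/c7.png

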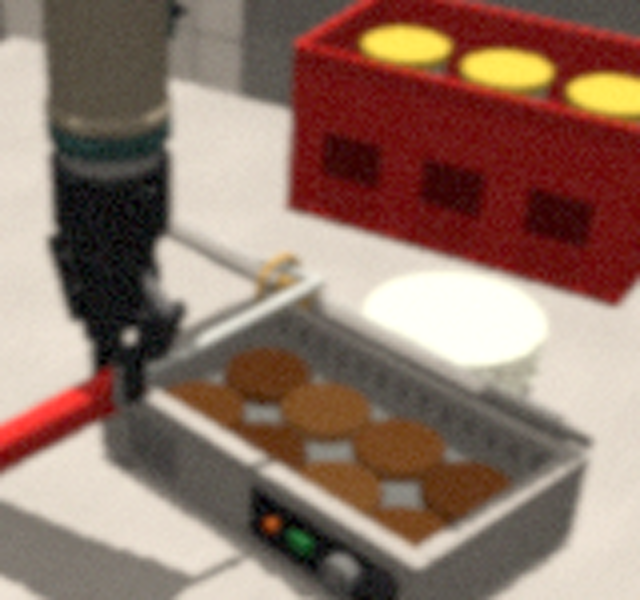

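The ring, at scene (339,118), is still on the finger, with the lid at about 0.7 rad. I continue down.

Call:
jog_arm(series=[[[0,0,0],[10.5,1,8.3],1],[[0,0,0],[11,0.9,7.7],1],[[0,0,0],[11.4,0.8,7],1],[[0,0,0],[11.8,0.7,6.4],1],[[0,0,0],[12.2,0.7,5.7],1],[[0,0,0],[12.5,0.6,5],1]])

```text
clock: 20.78
eef_pos: [494.6, 12.2, 170.6]
tool_rot: [2.908, 1.568, 0.965]
force: [-0.3, -1.6, -1.5]
width: 20.5
```

Call:
jog_arm(series=[[[0,0,0],[12.8,0.5,4.2],1],[[0,0,0],[13,0.4,3.5],1],[[0,0,0],[13.2,0.3,2.7],1],[[0,0,0],[10,0.2,1.5],1],[[0,0,0],[8,0.1,1],1]])

```text
clock: 21.4
eef_pos: [491.4, -0.0, 113.7]
tool_rot: [2.969, 1.568, 1.026]
force: [-0.9, -2.9, -1.9]
width: 20.6
```

Run:
```python
from p import *
plan([491.7,-.7,92]);n="scene";print(read_state()['qpos'][5])
d=get_image(n);s=V(d)
H=np.array([589,385.5,98])
e=[H-232*np.cos(a)*yaw(75.5)+[0,0,232*np.sin(a)] for a in(.2,.1,0)];print(s.proj(e))
u=s.mask((10,80,50),(30,255,255),(305,135,350,180));print(len(u),u.mean(0),u.min(0),u.max(0),np.median(s.pts(u),0))
P=s.pts([[350,145],[360,160],[380,150],[370,175],[390,165]]);print('lid top',P,'ang-ish')
q=(P-H);print(np.arctan2(q[:,2]-8,-(q@yaw(75.5))))
cv2.imwrite("pics/c8.png",cv2.resize(cv2.convertScaleAbs(d["img"][90:240,270:430,::-1],alpha=1.5),(640,600),interpolation=cv2.INTER_CUBIC))
```

```text
t 21.4 p [491.4  -0.  113.7] X [ 0.  0. -1.] Y [ 0.9 -0.4  0. ] q [-0.1  0.6  0.1  2.1 -0.1  0.4 -0.3] F [-0.9 -2.9 -1.9] w 20.6
world d [  0.3  -0.7 -21.7] tool shift now [21.7  0.5  0.6]
0.42673337405200107
[[328.6 153.4]
 [327.6 160.1]
 [327.1 166.3]]
45 [325.7 160.9] [321 157] [335 167] [527.  166.9 116.9]
lid top [[542.2 284.9 113.6]
 [608.9 229.7 112.1]
 [636.4 315.9 111.7]
 [670.9 175.6 114.1]
 [698.7 256.6 112.7]] ang-ish
[0.1 0.  0.1 0.  0.1]
```

Call:
jog_arm(series=[[[0,0,0],[6,0,0],1],[[0,0,0],[6,0,0],1],[[0,0,0],[5,0,0.5],1],[[0,0,0],[4,0,0],1],[[0,0,0],[0,0,0],1],[[0,0,0],[0,0,0],1],[[0,0,0],[0,0,0],1]])

```text
clock: 22.32
eef_pos: [491.6, -0.2, 93.6]
tool_rot: [2.787, 1.567, 0.844]
force: [0.1, 0.0, -1.4]
width: 20.9
```

Run:
```python
from p import *
plan([491.7,-.7,92]);n="scene";print(read_state()['qpos'][5])
d=get_image(n);s=V(d)
H=np.array([589,385.5,98])
u=s.mask((10,80,50),(30,255,255),(305,135,350,180));print(len(u),u.mean(0),u.min(0),u.max(0),np.median(s.pts(u),0))
v,uu=np.mgrid[140:185:3,345:395:3];P=s.pts(np.c_[uu.ravel(),v.ravel()]);P=P[(P[:,2]>95)&(P[:,2]<160)];q=P-H
A=np.c_[-(q@yaw(75.5)),np.ones(len(q))];print('n',len(P),'slope',np.linalg.lstsq(A,P[:,2],rcond=None)[0],np.median(P[:,2]))
cv2.imwrite("pics/c8.png",cv2.resize(cv2.convertScaleAbs(d["img"][90:240,270:430,::-1],alpha=1.5),(640,600),interpolation=cv2.INTER_CUBIC))
```

```text
t 22.32 p [491.6  -0.2  93.6] X [ 0.  0. -1.] Y [ 0.9 -0.4  0. ] q [-0.1  0.7  0.1  2.1 -0.1  0.4 -0.3] F [ 0.1  0.  -1.4] w 20.9
world d [ 0.1 -0.5 -1.6] tool shift now [1.6 0.3 0.4]
0.3777966255133525
91 [327.2 163.8] [321 158] [336 171] [528.2 176.1 105.7]
n 232 slope [ -0.  110.9] 109.11302613271596
```

View pics/c8.png

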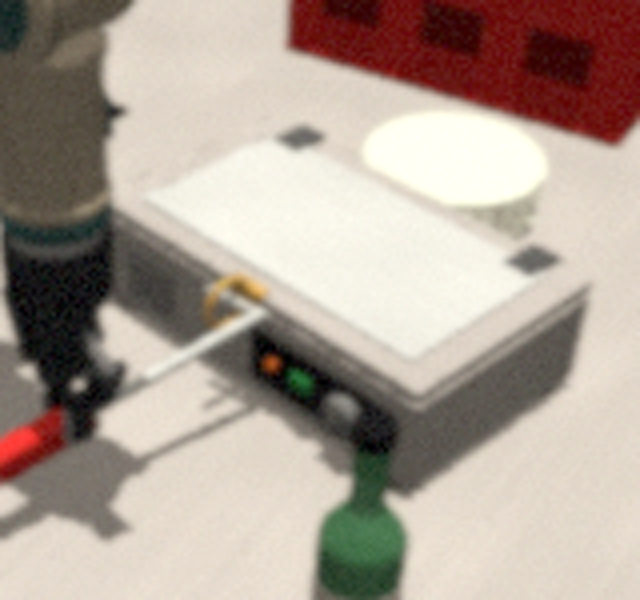

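The lid is shut (plane slope 0, top at 109–111 mm) and the finger is still in the ring, at crop (235,300). The wrist is unloaded. I unhook sideways, then back off and rise.

Call:
jog_arm(series=[[[0,0,0],[0,8,-1],1],[[0,0,0],[0,10,-1.2],1],[[0,0,0],[0,10,-1.2],1],[[0,0,0],[0,10,-1.2],1],[[0,0,0],[0,10,-1.2],1],[[0,0,0],[0,12,-1.4],1],[[0,0,0],[0,12,-1.4],1],[[0,0,0],[0,0,0],1]])

```text
clock: 23.38
eef_pos: [562.9, -18.8, 93.6]
tool_rot: [2.556, 1.567, 0.612]
force: [0.3, -0.7, -1.6]
width: 20.8
```

Run:
```python
from p import *
plan([480,-69,180],[0,0,-1],yaw(-92.5))
s=V(get_image("scene"));u=s.mask((10,80,50),(30,255,255),(305,135,350,180));print(len(u),u.mean(0),np.median(s.pts(u),0))
h=read_state()['eef_pos']+np.array([38,163.5,5]);print('finger end should be at',s.proj([h-25*yaw(-11),h+25*yaw(-11)]),s.pts(s.proj(h)),h)
```

```text
t 23.38 p [562.9 -18.8  93.6] X [ 0.  0. -1.] Y [ 0.9 -0.4  0. ] q [-0.1  0.7  0.1  1.9 -0.1  0.5 -0.3] F [ 0.3 -0.7 -1.6] w 20.8
world d [-82.9 -50.2  86.4] tool shift now [-86.8 -58.7  76.7]
rotvec tool deg [71.1 -0.2  0. ] shift in new axes [-86.4  53.8  80.6]
137 [327.5 164.8] [528.2 177.6  96.8]
finger end should be at [[337.5 172.8]
 [350.1 179.9]] [[586.5 165.6  80.6]] [599.8 145.   98.4]
```

Call:
jog_arm(series=[[[0,0,0],[0,0,25],1],[[0,0,0],[0,0,35],1],[[0,0,0],[-40,0,17],1],[[0,0,0],[-47,0,0],1],[[10,0,0],[0,0,0],1],[[10,0,0],[0,0,0],1],[[10,0,0],[0,0,0],1],[[10,0,0],[0,0,0],1]])

```text
clock: 24.42
eef_pos: [532.6, -89.9, 180.3]
tool_rot: [-2.304, 1.568, 1.333]
force: [0.5, 0.7, -1.4]
width: 20.8
```

Call:
jog_arm(series=[[[10,0,0],[0,0,0],1],[[10,0,0],[0,0,0],1],[[11.0,0,0],[0,0,0],1]])

```text
out of range; nothing moved
```

Run:
```python
from p import *
plan([480,-69,120],[-.139,0,-.99],yaw(-92.5))
```

```text
t 24.43 p [532.6 -89.9 180.3] X [ 0.  0. -1.] Y [ 0.5 -0.9 -0. ] q [-0.1  0.6  0.3  1.9 -0.3  0.7 -0.7] F [ 0.5  0.7 -1.4] w 20.8
world d [-52.6  20.9 -60.3] tool shift now [ 60.3 -43.2  36.5]
rotvec tool deg [30.8 -8.  -1.6] shift in new axes [ 67.  -19.   44.6]
```

Call:
jog_arm(series=[[[0,0,0],[0,-22,18],1],[[0,0,0],[0,-21,18],1],[[10,0,0],[0,0,0],1],[[10,0,0],[0,0,0],1],[[10.6,0,0],[0,0,0],1],[[0,-8,0],[0,0,0],1],[[0,0,0],[0,0,0],1],[[0,0,0],[0,0,0],1]])

```text
clock: 25.42
eef_pos: [480.4, -69.7, 180.0]
tool_rot: [-0.022, 1.434, 3.087]
force: [0.0, -0.4, -1.5]
width: 20.5
```

Run:
```python
from p import *
plan([480,-69,32],[-.138,0.005,-.99],yaw(-92.5))
s=V(get_image("scene"));u=s.mask((0,120,60),(8,255,255),(200,150,330,260));P=s.pts(u);P=P[(P[:,2]>30)];c=P.mean(0);d=np.linalg.svd(P-c)[2][0];print('grip',len(P),c,d*np.sign(d[0]))
```

```text
t 25.43 p [480.4 -69.7 180. ] X [-0.1  0.  -1. ] Y [-0. -1. -0.] q [-0.2  0.6  0.5  1.9 -0.3  0.8 -1.1] F [ 0.  -0.4 -1.5] w 20.5
world d [  -0.4    0.7 -148. ] tool shift now [146.7  -0.2 -19.8]
rotvec tool deg [ 0.6 -0.1  0.1] shift in new axes [146.7  -0.8 -20. ]
grip 268 [387.1 -73.9 169.3] [ 1.  -0.2  0.1]
```

Call:
jog_arm(series=[[[0,0,0],[40,0,-5.4],1],[[0,0,0],[40,0,-5.4],1],[[0,0,0],[40,0,-5.4],1],[[0,0,0],[18,0,-2.4],1],[[0,0,0],[5,0,-0.7],1],[[0,0,0],[3,0,-0.4],1],[[0,0,0],[0,0,0],1]])

```text
clock: 26.35
eef_pos: [481.3, -69.6, 33.8]
tool_rot: [-0.018, 1.435, 3.091]
force: [0.2, -1.1, -2.3]
width: 20.4
```

Run:
```python
from p import *
plan([480,-69,31],[-.138,0.005,-.99],yaw(-92.5))
s=V(get_image("scene"));u=s.mask((0,120,60),(8,255,255),(200,170,330,260));P=s.pts(u);a=P[:,0];print('grip',len(P),[(k,np.median(P[(a>k)&(a<k+25)],0)) for k in (335,360,385,410)])
print('hook',s.pts(s.proj([[500,-70,18],[550,-72,18],[600,-74,18],[640,-76,18],[650,-50,17]])))
```

```text
t 26.35 p [481.3 -69.6  33.8] X [-0.1  0.  -1. ] Y [-0. -1. -0.] q [-0.1  0.8  0.3  2.  -0.5  0.5 -1. ] F [ 0.2 -1.1 -2.3] w 20.4
world d [-1.3  0.6 -2.8] tool shift now [ 3.  -0.5  1. ]
rotvec tool deg [ 0.6 -0.1  0.1] shift in new axes [ 3.  -0.5  1. ]
grip 186 [(335, array([349.3, -71.1,  26.5])), (360, array([372.9, -72.3,  25.7])), (385, array([397. , -73.6,  26.1])), (410, array([414.2, -74.6,  25.4]))]
hook [[501.7 -72.8  23.4]
 [547.2 -72.   19.8]
 [597.8 -75.3  19.8]
 [638.4 -76.4  21. ]
 [638.7 -35.5  -0.3]]
```

Level and about 2–3 mm above the top. I lower it the rest, release and withdraw straight up.

Call:
jog_arm(series=[[[0,0,0],[2.5,0,0],1],[[0,0,0],[0,0,0],1],[[0,0,0],[0,0,0],0.5],[[0,0,0],[0,0,0],0],[[0,0,0],[0,0,0],-1],[[0,0,0],[0,0,0],-1],[[0,0,0],[0,0,0],-1],[[0,0,0],[0,0,0],-1]])

```text
clock: 27.4
eef_pos: [480.3, -69.5, 30.5]
tool_rot: [-0.018, 1.433, 3.09]
force: [-0.3, 0.1, -0.6]
width: 85.1
```

Call:
jog_arm(series=[[[0,0,0],[-20,0,0],-1],[[0,0,0],[-40,0,0],-1],[[0,0,0],[-50,0,0],-1],[[0,0,0],[-50,0,0],-1],[[0,0,0],[-50,0,0],-1],[[0,0,0],[0,0,0],-1],[[0,0,0],[0,0,0],-1],[[0,0,0],[0,0,0],-1]])

```text
clock: 28.4
eef_pos: [508.1, -70.6, 237.2]
tool_rot: [-0.02, 1.43, 3.088]
force: [0.0, 0.0, -0.4]
width: 85.4
```

Run:
```python
from p import *
plan([0,0,0])
d=get_image("scene");s=V(d);t=V(get_image("top"))
u=s.mask((0,120,60),(8,255,255),(200,170,330,260));P=s.pts(u);print('grip z',np.percentile(P[:,2],[5,50,95]),P.mean(0))
print('hook',s.pts(s.proj([[550,-72,18],[600,-74,18],[640,-76,18]])))
vv,uu=np.mgrid[140:185:3,345:395:3];P=s.pts(np.c_[uu.ravel(),vv.ravel()]);P=P[(P[:,2]>95)&(P[:,2]<160)];q=P-np.array([589,385.5,98]);print('lid slope',np.linalg.lstsq(np.c_[-(q@yaw(75.5)),np.ones(len(q))],P[:,2],rcond=None)[0].round(3))
b=t.mask((0,0,0),(180,255,70),(395,235,440,310));print('turner handle',len(b),np.median(t.pts(b),0),line(t.plane(b,55)))
# bystander check: difference with first pictures
a=load("scene0").img.astype(int);m=(np.abs(a-s.img.astype(int)).sum(2)>90).astype(np.uint8)
cv2.imwrite("pics/fin.png",cv2.convertScaleAbs(d["img"][:,:,::-1],alpha=1.4))
for nm,(x0,y0,x1,y1) in dict(sauce=(285,255,320,320),oil=(345,192,375,240),tub=(320,250,368,295),gn=(205,295,302,385),mill=(128,312,178,375)).items():print(nm,m[y0:y1,x0:x1].mean())
```

```text
t 28.4 p [508.1 -70.6 237.2] X [-0.1  0.  -1. ] Y [-0. -1. -0.] q [-0.3  0.6  0.5  1.8 -0.3  1.  -1.2] F [ 0.   0.  -0.4] w 85.4
world d [-508.1   70.6 -237.2] tool shift now [306.7 -52.9 471.7]
grip z [ 9.9 23.9 26.5] [419.5 -73.4  23.6]
hook [[545.5 -69.9  17. ]
 [597.5 -74.8  19.2]
 [636.6 -73.6  17.3]]
lid slope [ -0.  110.4]
turner handle 583 [ 392.3 -293.8   54.9] ((402.612548828125, -292.1792907714844), (34.00314712524414, 161.66287231445312), 84.59661865234375)
sauce 0.0
oil 0.0
tub 0.0
gn 0.006872852233676976
mill 0.0
```

```bash
python3 -c "
from cell import *
print(finish_job())"
```

```text
the job is handed in; nothing more can be done
None
```

I carried out the whole task and handed it in at about 28 s of the 72 s allowed. The interface gives no verdict, so the result rests on my own checks below.

**What I did:**
- I lifted the turner out of the pan by its handle and laid it in the tray.
- I put the pole's finger through the lid ring from the far side and let the lid down along its arc in slow steps. I then slid the finger out sideways and laid the pole back where it had been.

**Last checks:**
- **Lid:** the fitted plane of the lid shows no slope, and its top is at about 110 mm. While it was shut, the picture showed the finger still in the ring, with the wrist carrying only the pole's weight.
- **Pole:** it lies flat, with the grip top at about 26 mm and the rod top at 17–19 mm.
- **Turner:** the handle top is level at 55 mm, about 10 mm from the tray's long axis. I did not measure the blade again after release. From where I let go, its centre should be about 86 mm along the tray, well inside.
- **Bystanders:** the sauce bottle, oil bottle, tub and mill look unchanged from the first picture. The food pan differs by 0.7% of its pixels. I did not compare the plates, but nothing passed near them.
- **Gripper:** it is open and about 200 mm above everything, with no contact force.

**What went wrong or disagreed:**
- The last wrist joint stopped at its limit during the first pole grasp, so I tilted the tool 8° to reach it.
- One move call was refused for a turn of 11°, so nothing moved in that call and I redid it.
- The final picture could not be viewed because the 12-picture limit was reached, so the last checks use depth and colour readings only.

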